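Square up the lacquered box

TASK

Clear the squaring board: put the brass knob lying on it into the black tray and the dark wooden foot into the pale tray. Then slide the red box fully home into the board's corner, flat on the board and flush against both metal fences, long side to the far one, and finish while still holding it with the fingers, firmly pressed against both fences at once. Leave the tools and containers around the board where they stand.

Things in the scene. Friction and masses are not known exactly. Their poses are not given: they have to be found in the camera images.
- board: Fixed, waxed plywood squaring board, 300 (x) x 280 (y) x 10 mm; origin at the centre of its underside; x points away from the robot, y left, turned up to 0.35 rad. Fences stand on its +x and +y edges, inner faces at x = +130 and y = +120 mm, meeting in a square corner. The box is home with its origin at x +90, y +65, z +10 mm of this frame, axes parallel to the board's.
- end_fence: Rigid, smooth aluminium end fence on the board, 20 (x) x 280 (y) x 30 mm high, at the board's far (+x) edge; origin at the centre of its underside, on the board's top; axes as the board's. Its inner face looks to the board's -x. Friction against the box about 0.25.
- side_fence: Rigid, smooth aluminium side fence on the board, 280 (x) x 20 (y) x 30 mm high, at the board's left (+y) edge; origin at the centre of its underside, on the board's top; axes as the board's. Its inner face looks to the board's -y. Friction against the box about 0.25.
- red_box: Red lacquered closed box, 80 (x) x 110 (y) x 40 mm high, about 0.45 kg, loose on the board's near right part; origin at the centre of its underside. Centred on its lid is a fixed black bar grip, 20 (x) x 60 (y) mm, 40 to 68 mm above the underside, pinched across its 20 mm from above. At the start its axes are within 0.35 rad of the board's.
- brass_knob: Brass drawer knob, upright on its flange on the board's far part, 30 mm high; flange 22 mm across, round head 28 mm across with its widest part 21 mm above the underside; origin at the centre of its underside. 60 g.
- wood_foot: Dark wooden box foot, 30 g, lying on the board's far part, along the board's x within 0.4 rad: square block 45 x 20 x 20 mm (from x = -27.5 to +17.5 mm) with a round tenon, 12 mm thick and 14 mm long, at its +x end; origin at its underside. The other foot, in the pale tray, is stock.
- black_tray: Black open tray, fixed, 130 (x) x 110 (y) x 32 mm high, walls and floor 5 mm; origin at the centre of its underside. The far half (+x) already has another brass knob of the stock in it; drop the loose one in the near half (-x). It stands left or right of the board.
- pale_tray: Pale wooden open tray, fixed, 130 (x) x 110 (y) x 32 mm high, walls and floor 5 mm; origin at the centre of its underside. The far half (+x) already has another dark wooden foot of the stock in it; the near half (-x) is free. It stands on the other side of the board.
- tape_dispenser: Bystander, leave alone: black desk tape dispenser with a cream roll, 60 x 130 x 103 mm
- paste_tub: Bystander, leave alone: round wooden paste tub, 120 mm across, 75 mm high
- paste_brush: Bystander, leave alone: paste brush with wooden handle, lying flat
- hammer: Bystander, leave alone: hammer with wooden handle, lying flat
- cutter: Bystander, leave alone: red craft cutter lying flat, about 160 x 20 x 12 mm
- glue_jar: Bystander, leave alone: amber glue jar, 64 mm across, 80 mm high

How it is judged:
On the way, in this order (a step that is already met when the one before it is completed fails the run):
1. the brass knob lies in the black tray and the wooden foot in the pale tray, both let go (x of brass_knob in the frame of black_tray between -0.06 and 0.06 m and y of brass_knob in the frame of black_tray between -0.05 and 0.05 m and z of brass_knob in the frame of black_tray below 0.04 m and x of wood_foot in the frame of pale_tray between -0.06 and 0.06 m and y of wood_foot in the frame of pale_tray between -0.05 and 0.05 m and z of wood_foot in the frame of pale_tray below 0.04 m and contact force between the fingers and brass_knob below 0.1 N and contact force between the fingers and wood_foot below 0.1 N and linear speed of each of brass_knob, wood_foot below 0.05 m/s), for 0.2 s.
2. the red box is home in the corner, flush and pressed against both fences (contact force between red_box and end_fence above 2 N and contact force between red_box and side_fence above 2 N and x of red_box in the frame of board between 0.086 and 0.094 m and y of red_box in the frame of board between 0.061 and 0.069 m and z of red_box in the frame of board between 0.006 and 0.014 m and angle between red_box's own z axis and vertical below 0.05 rad and angle between the x axis of red_box and the x axis of board, either way round below 0.05 rad and contact force between the fingers and red_box above 1 N), for 0.4 s.
At the end, for the whole second after the job is handed in: Knob in the black tray, foot in the pale tray, untouched and at rest; red box flat on the board (4 mm, 0.05 rad), within 4 mm of home in the corner, square within 0.05 rad, fingers on it, pressing each fence with over 2 N throughout the last second (all of step 1 and all of step 2); the arm keeps its last pose, push and grip.
It fails at once if a bystander is shifted by more than 30 mm (distance of any of tape_dispenser, paste_tub, paste_brush, hammer, cutter, glue_jar from where it was at the start of the episode above 0.03 m).
It also fails if it takes over 72 s, if anything falls off the work surface, if the arm or the gripper's body presses on something with over 40 N, if the wrist force passes 120 N, or if a joint passes its speed limit or range.

ROBOT

A 6-joint arm with a two-finger parallel gripper is mounted at the origin on the work surface. World frame = base frame: x ahead of the robot, y to its left, z up, the work surface at z = 0. Lengths are in m, angles in rad, forces in N, time in s.
With the tool pointing down it reaches from about 0.35 to 0.875 m from the base axis. Payload 4.2 kg.
Tool frame: the origin (TCP) lies at the very end of the fingers, on their centre line; the grasp point (between the pads) lies 19 mm behind it; x points along the fingers, z is the direction in which the jaws open and shut, and the axes are right-handed (so a half turn about x gives the same grasp; the last joint's range is limited). The gripper opens to 85 mm and grips with 20 to 120 N. Pads are 22 mm wide; open, the fingers measure 114 mm over their backs; the gripper's body (76 mm by 85 mm) begins 54 mm behind the grasp point. The pads swing forward as they close: fully open they stand 13 mm farther back than shut.
Start: joints at [1.562, 0.385, 0.008, 0, -1.194, -0.259], TCP at [0.165, 0.603, 0.231] pointing down, gripper open.
Joint ranges: [-3.14, 3.14], [-1.21, 2.06], [-1.07, 1.41], [-3.16, 2.05], [-2.99, -0.16], [-3.1, 3.1]. Speed limits (rad/s): [2.79, 2.79, 3.14, 3.14, 3.14, 3.14].

INTERFACE

Orientations are given as a 3x3 rotation matrix whose columns are the frame's x, y, z axes.
In Python, from bench import env gives the robot as it stands.
- The arm moves only by the tool play_rows, never from a script. Its argument "increments" is a list of rows, each a list of 5 numbers: the shift along the world's x, y, z in cm, then the turn about the world's z in degrees, then the closure, from 0 (fully open) to 1 (shut). In form: [[tx, ty, tz, twist, grip], ...]. A call has 1 to 12 rows; each row shifts and turns the commanded pose from where the row before left it; what a row does not reach is not made up. A row lasts 1/8 s, in which the tool goes at most 62.5 mm and 10.7 degrees, less where a joint would pass 70% of its speed; a pose out of reach is approached as far as the arm can. A call is refused whole if a number of a shift passes 6.25 or a number of a turn 10.7, either way. A call with a gripper value outside its range is refused whole. The fingers move at their own pace and stop on an object; "force" is the grip in N (left out, the last holds). Time passes only in rows, so rows that do not move let the fingers close. It gives the time, the measured TCP pose, the force and the opening at its end, in the units of the state.
- env.get_state(): the state, without advancing time (a new reading comes with each control period).
- env.capture(name): name is "side" or "top"; returns a dict with "pixels" (480x640x3 uint8, red, green, blue), "range_z" (480x640 float32, m along the optical axis (not along the pixel's ray), 0 where there is no reading), "fx", "fy", "cx", "cy" (pixels), "R" (3x3) and "t" (3): a world point X has camera coordinates R X + t. Camera axes: x right, y down, z forward; pixel columns grow to the right and rows downward; lengths in m; the calibration is good to about 2 mm. A picture is of the moment at which its call begins.
- env.hand_in(): hands the job in, once; it reports no verdict.
The state is a dict: "t": time; "qpos": joint angles; "dq": joint speeds; "joint_efforts": joint torques, N m; "ee_pos": TCP position; "ee_rot": TCP orientation; "wrist_force": force on the tool from outside, world axes, zero at the start; "torque": the same for the moment, N m; "opening": finger opening in m.
Only numpy, scipy, OpenCV 4.12 (cv2) and the standard library are available. Lean on these libraries where they do the work, as an engineer would, in place of code of your own. Each camera call takes 0.05 s, during which the arm holds its last target. There are 200 camera calls.

## Working session

There is one attempt and no reset: what is moved stays moved. The work goes in short steps, Python scripts to look and compute and a tool call to move; the robot and the scene stay as the last step left them, time stands still between calls to the robot, and variables do not carry over. Pictures are saved under pics/ and viewed, about 8 in all and at most 12, crops included, and the job is handed in when it is done.

Besides the shell and the picture viewer there is one more tool, called after "Emit:" as a command line: name --pt "numbers of a row" for each row, then --argument value for the rest. play_rows: Moves the arm, as the interface text tells. Its arguments: {"type":"object","properties":{"increments":{"type":"array","items":{"type":"array","items":{"type":"number"}}},"force":{"type":"number"}},"required":["increments"]}

```bash
mkdir -p pics; ls
python3 - <<'E'
from bench import env
import cv2,numpy as np
for n in("top","side"):
    c=env.capture(n); cv2.imwrite(f"pics/{n}0.png",c["pixels"][:,:,::-1]); np.savez(f"{n}0.npz",**c)
    print(n,c["fx"],c["cx"],c["cy"],c["R"].tolist(),c["t"])
print(env.get_state())
E
```

```text
pics
top 585.2580880811221 316.3447196989284 246.20802216353613 [[-0.005489073567090008, -0.9997716004702035, -0.020654708049794662], [-0.998951339909231, 0.006421103129554714, -0.045331996736866685], [0.04545426894062584, 0.02038421761674461, -0.9987584258003667]] [-0.0095528   0.49921949  1.62823087]
side 491.26717791138833 316.9494906546591 237.47193641381784 [[0.7347667114005818, -0.6780747716519502, -0.01823414014232432], [-0.5275869204079056, -0.5543881403705179, -0.643665931389118], [0.42634483840205745, 0.48256439349134983, -0.7650893313216758]] [-0.39422981  0.27302678  1.16005092]
{'t': 0.1, 'qpos': array([ 1.56159215e+00,  3.85512884e-01,  6.77965045e-03, -4.08433861e-04,
       -1.19401103e+00, -2.58576560e-01]), 'dq': array([ 1.97625682e-03, -8.82098646e-04,  1.96238211e-03,  2.80037216e-03,
        1.37018224e-03,  6.55816201e-05]), 'joint_efforts': array([-1.88285471e-04, -3.93322170e+01,  1.88927311e+01,  4.19795886e+00,
       -2.64899005e-03,  4.01642538e-06]), 'ee_pos': array([0.16523689, 0.60223111, 0.23032158]), 'ee_rot': array([[-3.97695672e-04,  9.64320626e-01, -2.64736798e-01],
       [-1.94433015e-03, -2.64737064e-01, -9.64318675e-01],
       [-9.99998031e-01,  1.31230375e-04,  1.98024246e-03]]), 'wrist_force': array([-0.07821181,  0.36456461, -0.28035124]), 'torque': array([-0.04566627,  0.02146205, -0.01042574]), 'opening': 0.08512098193869622}
```

View pics/top0.png

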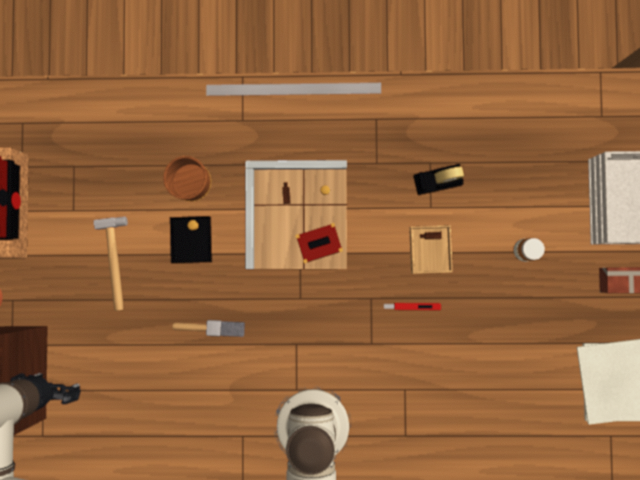

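View pics/side0.png

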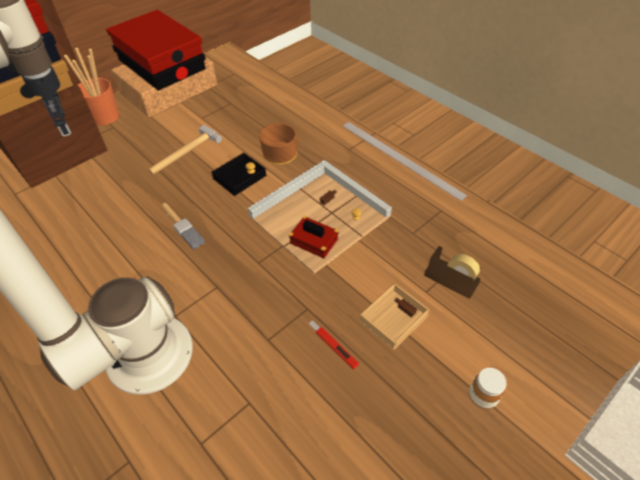

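Top view: board at about (246–347, 160–269) with fences at top and left, knob (325,189), foot (286,193), box (319,243). The black tray is at (191,240) and the pale tray at (431,249). Next I'll measure these by colour masks.

```bash
cat > h.py <<'E'
import numpy as np,cv2
def load(n): return dict(np.load(n))
def ray(c,u,v,z):
    R,t=c["R"],c["t"]; C=-R.T@t
    d=R.T@np.array([(u-c["cx"])/c["fx"],(v-c["cy"])/c["fy"],1.])
    return (C+d*(z-C[2])/d[2])[:2]
def proj(c,X):
    p=c["R"]@np.array(X)+c["t"]; return c["fx"]*p[0]/p[2]+c["cx"],c["fy"]*p[1]/p[2]+c["cy"]
def blobs(c,box,f,zs,minA=15):
    u0,v0,u1,v1=box; hsv=cv2.cvtColor(c["pixels"],cv2.COLOR_RGB2HSV).astype(int)
    m=np.zeros(hsv.shape[:2],np.uint8); m[v0:v1,u0:u1]=f(hsv[v0:v1,u0:u1,0],hsv[v0:v1,u0:u1,1],hsv[v0:v1,u0:u1,2])
    out=[]
    for k in cv2.findContours(m,cv2.RETR_EXTERNAL,cv2.CHAIN_APPROX_NONE)[0]:
        mm=cv2.drawContours(np.zeros_like(m),[k],-1,1,-1)
        ys,xs=np.nonzero(mm&m)
        if len(xs)<minA: continue
        P=np.array([ray(c,x,y,zs) for x,y in zip(xs,ys)]).astype(np.float32)
        mu=P.mean(0); w,V=np.linalg.eigh(np.cov((P-mu).T)); a=np.degrees(np.arctan2(V[1,1],V[0,1]))
        out.append((len(xs),(xs.mean().round(1),ys.mean().round(1)),mu.round(4),"maj deg",round(float((a+90)%180-90),1),"rect",cv2.minAreaRect(P)))
    return out
E
python3 - <<'E'
from h import *
c=load("top0.npz")
for nm,b,f,z in [("knob",(310,178,340,200),lambda h,s,v:(s>150)&(h>14)&(h<26)&(v>140),.031),
 ("foot",(275,175,300,210),lambda h,s,v:v<110,.03),
 ("red",(290,215,350,270),lambda h,s,v:((h<6)|(h>174))&(s>170),.05),
 ("grip",(300,225,340,260),lambda h,s,v:v<50,.078),
 ("black",(160,205,220,270),lambda h,s,v:v<60,.032),
 ("fence",(240,155,352,275),lambda h,s,v:(s<60)&(v>120),.04),
 ("stockfoot",(412,225,452,250),lambda h,s,v:v<110,.02)]:
    for o in blobs(c,b,f,z): print(nm,o)
z=c["range_z"]
im=cv2.resize(c["pixels"][150:280,235:360,::-1],None,fx=5.2,fy=4.6,interpolation=cv2.INTER_CUBIC)
im=cv2.resize(c["pixels"][150:280,160:460,::-1],(800,347),interpolation=cv2.INTER_CUBIC)
cv2.imwrite("pics/crop0.png",im)
# plane points: board corners, tray corners by hand
for u,v,h in [(246,161,.04),(347,161,.04),(246,269,.04),(347,268,.01),(410,227,.032),(452,226,.032),(411,273,.032),(453,273,.032)]: print(u,v,ray(c,u,v,h).round(4))
E
```

```text
knob (69, (np.float64(324.8), np.float64(189.6)), array([ 0.6555, -0.0372], dtype=float32), 'maj deg', 22.2, 'rect', ((0.6558433175086975, -0.03785176947712898), (0.022229110822081566, 0.02515980787575245), 89.6647720336914))
foot (115, (np.float64(285.9), np.float64(194.0)), array([0.6444, 0.0712], dtype=float32), 'maj deg', 5.7, 'rect', ((0.6471191048622131, 0.07076141238212585), (0.01672038622200489, 0.05603521689772606), 89.83365631103516))
red (900, (np.float64(318.8), np.float64(242.8)), array([ 0.5066, -0.02  ], dtype=float32), 'maj deg', -73.0, 'rect', ((0.5068593621253967, -0.019957710057497025), (0.07634742558002472, 0.10542180389165878), 16.661117553710938))
grip (123, (np.float64(318.6), np.float64(242.3)), array([ 0.5066, -0.02  ], dtype=float32), 'maj deg', -72.6, 'rect', ((0.5065909028053284, -0.020009266212582588), (0.0161728672683239, 0.05524377524852753), 18.08287239074707))
black (1701, (np.float64(190.3), np.float64(240.4)), array([0.5166, 0.3375], dtype=float32), 'maj deg', 6.6, 'rect', ((0.5195620059967041, 0.33681124448776245), (0.12620925903320312, 0.11199218779802322), 1.8102325201034546))
fence (1656, (np.float64(273.1), np.float64(191.4)), array([0.6508, 0.1057], dtype=float32), 'maj deg', -41.5, 'rect', ((0.5884241461753845, 0.04363200068473816), (0.29903656244277954, 0.2802686095237732), 0.0029839591588824987))
stockfoot (118, (np.float64(431.3), np.float64(235.3)), array([ 0.527 , -0.3323], dtype=float32), 'maj deg', -87.0, 'rect', ((0.5278871655464172, -0.32863113284111023), (0.055427614599466324, 0.016694307327270508), 89.61505126953125))
246 161 [0.736 0.181]
347 161 [ 0.7333 -0.0993]
246 269 [0.4363 0.181 ]
347 268 [ 0.4377 -0.0979]
410 227 [ 0.5496 -0.2718]
452 226 [ 0.5516 -0.3873]
411 273 [ 0.4228 -0.273 ]
453 273 [ 0.4221 -0.388 ]
```

View pics/crop0.png

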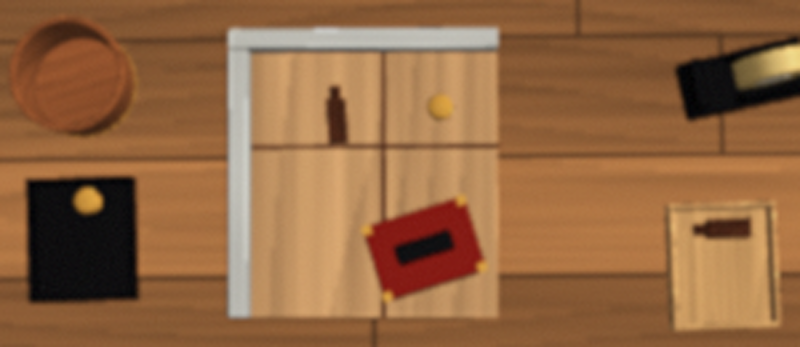

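Board is square to the world, with its centre at about (0.587, 0.041). The box is yawed about 17° and its home is at about (0.677, 0.106). I'll take the knob first.

Emit:
play_rows --pt "2 -2 0 1.5 0" --pt "4 -5 0 1.5 0" --pt "4 -5.5 0 1.5 0" --pt "4 -5.5 0 1.5 0" --pt "4 -5.5 0 1.5 0" --pt "4 -5.5 0 1.5 0" --pt "4 -5.5 0 1.5 0" --pt "4 -5.5 0 1.5 0" --pt "4 -5.5 0 1.5 0" --pt "4 -5.5 0 1.5 0" --pt "4 -5.5 -2 0.5 0" --pt "3 -4 -2 0 0" --force 40

```text
t: 1.6
ee_pos: [0.5848, 0.039, 0.1931]
ee_rot: [[0.0, 1.0, 0.002], [0.0, 0.002, -1.0], [-1.0, 0.0, -0.0]]
wrist_force: [0.2, 0.8, -0.3]
opening: 0.0853
```

Emit:
play_rows --pt "3 -3 -2 0 0" --pt "1 -1 -2 0 0" --pt "0 0 0 0 0" --pt "0 0 0 0 0"

```text
t: 2.1
ee_pos: [0.6235, 0.0019, 0.1544]
ee_rot: [[0.001, 1.0, 0.004], [-0.0, 0.004, -1.0], [-1.0, 0.001, 0.0]]
wrist_force: [0.9, -0.7, -0.2]
opening: 0.0855
```

Run:
```python
from bench import env
from h import *
c=env.capture("side"); np.savez("side1.npz",**c); s=env.get_state(); print(s["ee_pos"],s["ee_rot"].round(3).tolist(),s["t"])
c0=load("side0.npz")
f=lambda h,s,v:(s>150)&(h>14)&(h<26)&(v>140)
for o in blobs(c0,(340,200,372,230),f,.031,8): print(o)
print(proj(c0,[.6555,-.0372,.031]),proj(c0,[.64,.0715,.03]))
```

```text
[0.6236728  0.00220054 0.15491404] [[0.002, 1.0, 0.004], [0.0, 0.004, -1.0], [-1.0, 0.002, -0.0]] 2.15
(86, (np.float64(356.1), np.float64(213.5)), array([ 0.6513, -0.0404], dtype=float32), 'maj deg', 42.9, 'rect', ((0.6510563492774963, -0.040141623467206955), (0.04290628060698509, 0.022753672674298286), 44.07233428955078))
(np.float64(356.3355030279678), np.float64(212.11982531136147)) (np.float64(326.12940877778203), np.float64(195.4427258044904))
```

Emit:
play_rows --pt "2.2 -2.5 0 0 0" --pt "1 -1.45 -2 0 0" --pt "0 0 -4 0 0" --pt "0 0 -4 0 0" --pt "0 0 -2.6 0 0" --pt "0 0 -1.5 0 0" --pt "0 0 0 0 0"

```text
t: 3.02
ee_pos: [0.6548, -0.0383, 0.0115]
ee_rot: [[-0.002, 1.0, 0.003], [-0.0, 0.003, -1.0], [-1.0, -0.002, 0.0]]
wrist_force: [-0.7, 0.5, 0.5]
opening: 0.0855
```

Emit:
play_rows --pt "0 0 0 0 0.8" --pt "0 0 0 0 1" --pt "0 0 0 0 1" --pt "0 0 0 0 1" --pt "0 0 0 0 1" --pt "0 0 0 0 1"

```text
t: 3.78
ee_pos: [0.6562, -0.0385, 0.0137]
ee_rot: [[0.001, 1.0, 0.003], [-0.0, 0.003, -1.0], [-1.0, 0.001, 0.0]]
wrist_force: [-1.1, 0.1, 5.9]
opening: 0.0245
```

Emit:
play_rows --pt "0 0 0.5 0 1" --pt "0 0 1.5 0 1" --pt "0 0 3 0 1" --pt "0 0 4 0 1" --pt "0 0 4 0 1" --pt "0 0 0 0 1"

```text
t: 4.53
ee_pos: [0.6582, -0.0383, 0.1479]
ee_rot: [[0.009, 1.0, 0.003], [0.001, 0.003, -1.0], [-1.0, 0.009, -0.001]]
wrist_force: [0.9, 0.3, -1.3]
opening: 0.0244
```

Run:
```python
from bench import env
from h import *
c=env.capture("side"); c2=c["pixels"][:,:,::-1]
u,v=proj(c,[.656,-.038,.12]); u,v=int(u),int(v)
cv2.imwrite("pics/k1.png",cv2.resize(c2[v-70:v+90,u-80:u+80],None,fx=3.5,fy=3.5,interpolation=cv2.INTER_CUBIC))
print(u,v,env.get_state()["opening"])
```

```text
358 189 0.023943630154679787
```

View pics/k1.png

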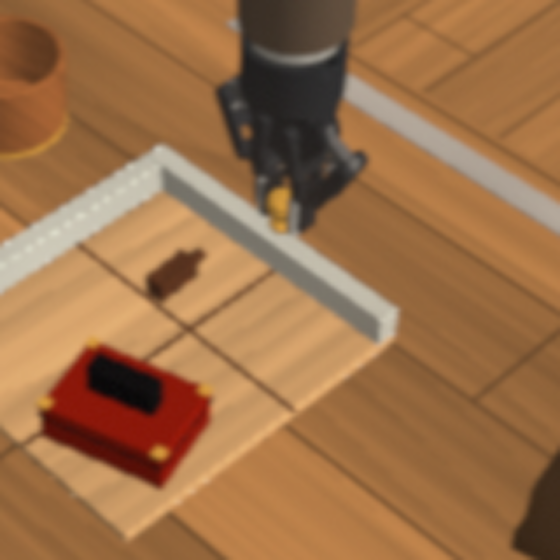

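The crop shows the knob held between the fingers at (280,205). I'll carry it to the near half of the black tray and open only partway there.

Emit:
play_rows --pt "-1 2 0 0 1" --pt "-2 4 0 0 1" --pt "-2 4.5 0 0 1" --pt "-2 4.5 0 0 1" --pt "-2 4.5 0 0 1" --pt "-2 4.5 0 0 1" --pt "-2 4.5 0 0 1" --pt "-2 4.5 0 0 1" --pt "-1.5 3 0 0 1" --pt "-0.6 1.5 0 0 1" --pt "0 0 0 0 1" --pt "0 0 0 0 1"

```text
t: 6.08
ee_pos: [0.4847, 0.3356, 0.1422]
ee_rot: [[-0.001, 1.0, 0.002], [-0.001, 0.002, -1.0], [-1.0, -0.001, 0.001]]
wrist_force: [0.1, 0.7, -0.4]
opening: 0.0244
```

Emit:
play_rows --pt "0 0 -3 0 1" --pt "0 0 -4 0 1" --pt "0 0 -3 0 1" --pt "0 0 -2 0 1" --pt "0 0 -1 0 1" --pt "0 0 0 0 1" --pt "0 0 0 0 1"

```text
t: 6.95
ee_pos: [0.4855, 0.3368, 0.0137]
ee_rot: [[0.001, 1.0, 0.002], [0.001, 0.002, -1.0], [-1.0, 0.001, -0.001]]
wrist_force: [0.1, -0.1, -0.2]
opening: 0.0242
```

Emit:
play_rows --pt "0 0 -0.4 0 1" --pt "0 0 0 0 0.5" --pt "0 0 0 0 0.5" --pt "0 0 0 0 0.5" --pt "0 0 0 0 0.5" --pt "0 0 2 0 0.5" --pt "0 0 4 0 0.5" --pt "0 0 4 0 0" --pt "0 0 4 0 0"

```text
t: 8.07
ee_pos: [0.4846, 0.3364, 0.15]
ee_rot: [[-0.0, 1.0, 0.003], [-0.0, 0.003, -1.0], [-1.0, -0.0, 0.0]]
wrist_force: [1.0, 0.5, -0.3]
opening: 0.077
```

Emit:
play_rows --pt "1 -2 0 0 0" --pt "2 -4 0 1 0" --pt "2 -4 0 1 0" --pt "2 -4 0 1 0" --pt "2 -4 0 1 0" --pt "2 -4 0 1 0" --pt "2 -3 0 1 0" --pt "1.5 -1.5 0 0 0" --pt "1 0 0 0 0" --pt "0 0 0 0 0" --pt "0 0 0 0 0"

```text
t: 9.45
ee_pos: [0.6392, 0.0727, 0.1485]
ee_rot: [[-0.001, 0.994, 0.109], [0.0, 0.109, -0.994], [-1.0, -0.001, -0.0]]
wrist_force: [-0.1, 0.9, 0.4]
opening: 0.0854
```

Run:
```python
from bench import env
from h import *
f=lambda h,s,v:(s>150)&(h>14)&(h<26)&(v>120)
for n,b in(("top",(165,210,215,268)),("side",(210,150,268,195))):
    c=env.capture(n)
    for o in blobs(c,b,f,.026,8): print(n,o[:3])
print(env.get_state()["ee_pos"],env.get_state()["t"])
```

```text
top (32, (np.float64(188.3), np.float64(252.4)), array([0.4836, 0.3442], dtype=float32))
side (12, (np.float64(265.4), np.float64(191.2)), array([0.5242, 0.2128], dtype=float32))
side (8, (np.float64(246.8), np.float64(191.5)), array([0.4829, 0.2503], dtype=float32))
side (9, (np.float64(250.8), np.float64(188.9)), array([0.4985, 0.2508], dtype=float32))
side (8, (np.float64(256.5), np.float64(187.5)), array([0.5146, 0.2436], dtype=float32))
side (31, (np.float64(218.1), np.float64(189.0)), array([0.427 , 0.3189], dtype=float32))
side (8, (np.float64(211.8), np.float64(183.2)), array([0.4276, 0.3526], dtype=float32))
side (88, (np.float64(229.7), np.float64(178.1)), array([0.4807, 0.3333], dtype=float32))
side (11, (np.float64(213.5), np.float64(166.5)), array([0.4751, 0.4116], dtype=float32))
side (80, (np.float64(250.5), np.float64(167.4)), array([0.5566, 0.3275], dtype=float32))
side (29, (np.float64(263.4), np.float64(157.6)), array([0.6152, 0.336 ], dtype=float32))
side (10, (np.float64(237.4), np.float64(152.2)), array([0.571 , 0.4148], dtype=float32))
side (15, (np.float64(253.5), np.float64(151.6)), array([0.6102, 0.3811], dtype=float32))
[0.63926606 0.07250426 0.14877666] 9.55
```

Knob is in the near half of the black tray. Now the foot.

Emit:
play_rows --pt "0 0 -4 0 0" --pt "0 0 -4 0 0" --pt "0 0 -3.5 0 0" --pt "0 0 -2 0 0" --pt "0 0 0 0 0" --pt "0 0 0 0 0.8" --pt "0 0 0 0 1" --pt "0 0 0 0 1" --pt "0 0 0 0 1" --pt "0 0 0 0 1" --pt "0 0 0 0 1"

```text
t: 10.92
ee_pos: [0.6403, 0.0717, 0.0146]
ee_rot: [[0.001, 0.994, 0.108], [0.0, 0.108, -0.994], [-1.0, 0.001, -0.0]]
wrist_force: [-0.3, 1.1, 6.0]
opening: 0.0191
```

Emit:
play_rows --pt "0 0 0.5 0 1" --pt "0 0 2 0 1" --pt "0 0 4 0 1" --pt "0 0 4 0 1" --pt "0 0 4 0 1" --pt "0 0 0 0 1"

```text
t: 11.68
ee_pos: [0.6416, 0.072, 0.1626]
ee_rot: [[0.007, 0.994, 0.108], [0.002, 0.108, -0.994], [-1.0, 0.007, -0.001]]
wrist_force: [0.4, -1.0, -0.5]
opening: 0.0188
```

Run:
```python
from bench import env
from h import *
c=env.capture("side"); s=env.get_state(); print(s["opening"],s["ee_pos"])
print([o[:3] for o in blobs(c,(315,180,345,210),lambda h,s,v:v<90,.03)])
c=load("top0.npz")
```

```text
0.01887001056525897 [0.64008286 0.07174165 0.16002331]
[]
```

Emit:
play_rows --pt "-1 -2 0 -1 1" --pt "-2 -4 0 -1 1" --pt "-2 -4.5 0 -1 1" --pt "-2 -4.5 0 -1 1" --pt "-2 -4.5 0 -1 1" --pt "-2 -4.5 0 -1 1" --pt "-2 -4.5 0 0 1" --pt "-2 -4.5 0 0 1" --pt "-2 -4.5 0 0 1" --pt "-1.5 -2.7 0 0 1" --pt "0 0 0 0 1" --pt "0 0 0 0 1"

```text
t: 13.22
ee_pos: [0.4538, -0.3302, 0.1577]
ee_rot: [[-0.002, 1.0, 0.002], [0.001, 0.002, -1.0], [-1.0, -0.002, -0.001]]
wrist_force: [-0.6, 0.1, -0.5]
opening: 0.0187
```

Emit:
play_rows --pt "0 0 -4 0 1" --pt "0 0 -4 0 1" --pt "0 0 -3 0 1" --pt "0 0 -2 0 1" --pt "0 0 -1.4 0 1" --pt "0 0 -0.4 0 1" --pt "0 0 0 0 1"

```text
t: 14.1
ee_pos: [0.4552, -0.3303, 0.011]
ee_rot: [[0.0, 1.0, 0.003], [-0.0, 0.003, -1.0], [-1.0, 0.0, 0.0]]
wrist_force: [-0.5, 0.9, 0.8]
opening: 0.0191
```

Emit:
play_rows --pt "0 0 0 0 0.5" --pt "0 0 0 0 0.5" --pt "0 0 0 0 0.5" --pt "0 0 0 0 0.5" --pt "0 0 2 0 0.5" --pt "0 0 4 0 0.5" --pt "0 0 5 0 0" --pt "0 0 5 0 0"

```text
t: 15.1
ee_pos: [0.4544, -0.3304, 0.1722]
ee_rot: [[-0.0, 1.0, 0.003], [0.0, 0.003, -1.0], [-1.0, -0.0, -0.0]]
wrist_force: [-0.1, -0.3, -0.7]
opening: 0.0771
```

Emit:
play_rows --pt "0.3 2 0 -6 0" --pt "0.6 4 0 -9 0" --pt "0.6 4 0 -9 0" --pt "0.6 4 0 -9 0" --pt "0.6 4 0 -9 0" --pt "0.6 4 0 -9 0" --pt "0.6 4 0 -9 0" --pt "0.6 3 0 -9 0" --pt "0.6 2 0 -3.7 0" --pt "0 0 0 0 0" --pt "0 0 0 0 0"

```text
t: 16.48
ee_pos: [0.5054, -0.0208, 0.1706]
ee_rot: [[-0.0, 0.3, -0.954], [-0.0, -0.954, -0.3], [-1.0, -0.0, 0.0]]
wrist_force: [-0.2, -0.5, 0.4]
opening: 0.0855
```

Run:
```python
from bench import env
from h import *
c=env.capture("top"); s=env.get_state(); print(s["ee_pos"],s["ee_rot"].round(3).tolist(),s["t"])
im=c["pixels"][:,:,::-1][150:320,160:470]
cv2.imwrite("pics/top2.png",cv2.resize(im,None,fx=2.58,fy=2.58,interpolation=cv2.INTER_CUBIC))
```

```text
[ 0.5053675  -0.02108591  0.17062472] [[-0.0, 0.3, -0.954], [-0.0, -0.954, -0.3], [-1.0, -0.0, 0.0]] 16.525
```

View pics/top2.png

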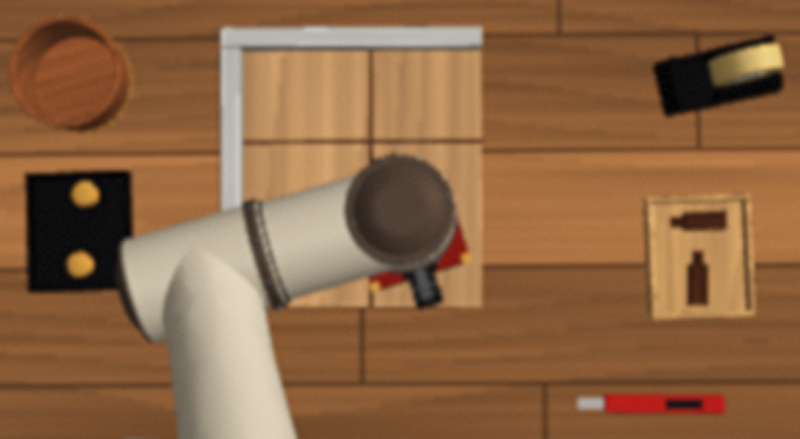

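Top view: knob in the black tray's near half at crop (80,263), foot in the pale tray at (697,280). The gripper is over the box. Now I'll grip the bar.

Emit:
play_rows --pt "0.1 0.1 -4 0 0" --pt "0 0 -4 0 0" --pt "0 0 -2.3 0 0" --pt "0 0 -1 0 0" --pt "0 0 0 0 0" --pt "0 0 0 0 0.8" --pt "0 0 0 0 1" --pt "0 0 0 0 1" --pt "0 0 0 0 1" --pt "0 0 0 0 1" --pt "0 0 0 0 1" --force 80

```text
t: 17.9
ee_pos: [0.5072, -0.0193, 0.0584]
ee_rot: [[0.001, 0.3, -0.954], [0.0, -0.954, -0.3], [-1.0, 0.0, -0.001]]
wrist_force: [-1.7, 0.4, 6.3]
opening: 0.0183
```

Emit:
play_rows --pt "0.5 0.3 0.1 -1.5 1" --pt "1.5 1 0 -3 1" --pt "1.5 1 0 -3 1" --pt "1.5 1 0 -3 1" --pt "1.5 1 0 -3 1" --pt "1.5 1 0 -3 1" --pt "1.5 1 0 -1 1" --pt "1.5 1 0 0 1" --pt "1.5 1 0 0 1" --pt "1 1 0 0 1" --pt "0 0 0 0 1" --pt "0 0 0 0 1"

```text
t: 19.4
ee_pos: [0.6417, 0.0738, 0.0585]
ee_rot: [[0.0, -0.001, -1.0], [0.0, -1.0, 0.001], [-1.0, -0.0, -0.0]]
wrist_force: [0.4, 1.1, 0.9]
opening: 0.0182
```

Run:
```python
from bench import env
from h import *
s=env.get_state(); print(s["ee_pos"],s["ee_rot"].round(3).tolist(),s["wrist_force"],s["torque"])
c=env.capture("side")
u,v=map(int,proj(c,[.66,.07,.05]))
cv2.imwrite("pics/s3.png",cv2.resize(c["pixels"][v-60:v+70,u-90:u+90,::-1],None,fx=4.2,fy=4.2,interpolation=cv2.INTER_CUBIC)); print(u,v)
```

```text
[0.64169849 0.0738206  0.05846847] [[0.0, -0.001, -1.0], [0.0, -1.0, 0.001], [-1.0, -0.0, -0.0]] [0.44382427 1.0711055  0.89022682] [ 0.17710564 -0.24984456  0.00354194]
331 187
```

View pics/s3.png

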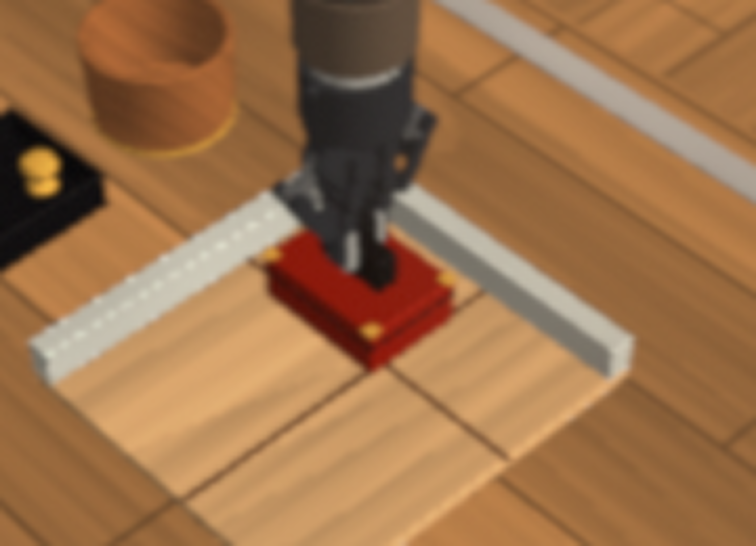

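The box is square to the fences and flat, crop (360,300), about 3 cm short in each direction. I'll close in gently.

Emit:
play_rows --pt "0.8 0.8 0 0 1" --pt "1 1 0 0 1" --pt "0.8 0.7 0 0 1" --pt "0.3 0.3 0 0 1" --pt "0 0 0 0 1" --pt "0 0 0 0 1"

```text
t: 20.2
ee_pos: [0.6707, 0.1017, 0.0585]
ee_rot: [[0.0, -0.001, -1.0], [0.0, -1.0, 0.001], [-1.0, -0.0, -0.0]]
wrist_force: [0.4, -0.6, -1.2]
opening: 0.0181
```

Emit:
play_rows --pt "0 0.2 0 0 1" --pt "0 0.2 0 0 1" --pt "0 0 0 0 1"

```text
t: 20.58
ee_pos: [0.6704, 0.1056, 0.0585]
ee_rot: [[-0.001, -0.001, -1.0], [-0.0, -1.0, 0.001], [-1.0, 0.0, 0.001]]
wrist_force: [-0.0, 0.6, -1.0]
opening: 0.0182
```

Emit:
play_rows --pt "0.2 0 0 0 1" --pt "0.2 0 0 0 1" --pt "0 0 0 0 1"

```text
t: 20.95
ee_pos: [0.675, 0.1056, 0.0585]
ee_rot: [[0.0, -0.001, -1.0], [0.0, -1.0, 0.001], [-1.0, -0.0, -0.0]]
wrist_force: [-0.1, -0.1, -2.9]
opening: 0.0185
```

Emit:
play_rows --pt "0.1 0.1 -0.05 0 1" --pt "0.1 0.1 -0.05 0 1" --pt "0 0 0 0 1" --pt "0 0 0 0 1"

```text
t: 21.45
ee_pos: [0.677, 0.1074, 0.0584]
ee_rot: [[0.001, -0.001, -1.0], [-0.0, -1.0, 0.001], [-1.0, 0.0, -0.001]]
wrist_force: [-2.3, -1.2, 4.3]
opening: 0.0183
```

Emit:
play_rows --pt "0.1 0.1 0 0 1" --pt "0.1 0.1 0 0 1" --pt "0 0 0 0 1" --pt "0 0 0 0 1"

```text
t: 21.95
ee_pos: [0.677, 0.1079, 0.0585]
ee_rot: [[-0.004, -0.001, -1.0], [-0.002, -1.0, 0.001], [-1.0, 0.002, 0.004]]
wrist_force: [-6.2, -4.8, 8.9]
opening: 0.0182
```

Emit:
play_rows --pt "0.1 0.1 -0.05 0 1" --pt "0.1 0.1 0 0 1" --pt "0 0.1 0 0 1" --pt "0 0 0 0 1" --pt "0 0 0 0 1"

```text
t: 22.58
ee_pos: [0.6771, 0.1087, 0.0586]
ee_rot: [[-0.009, -0.002, -1.0], [-0.006, -1.0, 0.002], [-1.0, 0.006, 0.009]]
wrist_force: [-10.9, -10.1, 13.7]
opening: 0.0183
```

Run:
```python
from bench import env
from h import *
for i in range(2):
    c=env.capture("side"); s=env.get_state(); print(s["ee_pos"],s["ee_rot"].round(3).tolist(),s["wrist_force"],s["torque"],s["opening"])
u,v=map(int,proj(c,[.66,.09,.05]))
cv2.imwrite("pics/s4.png",cv2.resize(c["pixels"][v-55:v+60,u-80:u+80,::-1],None,fx=4.8,fy=4.8,interpolation=cv2.INTER_CUBIC)); print(u,v)
```

```text
[0.67711643 0.10868529 0.05860204] [[-0.009, -0.002, -1.0], [-0.006, -1.0, 0.002], [-1.0, 0.006, 0.009]] [-10.62672365  -9.39962846  12.76927935] [-2.53436877  2.90482198  0.00643651] 0.01790981303530621
[0.67712297 0.10870791 0.05858329] [[-0.009, -0.002, -1.0], [-0.006, -1.0, 0.002], [-1.0, 0.006, 0.009]] [-11.10503125 -10.00747968  13.5049464 ] [-2.63408602  2.8830769  -0.03392717] 0.018467834556024795
326 184
```

View pics/s4.png

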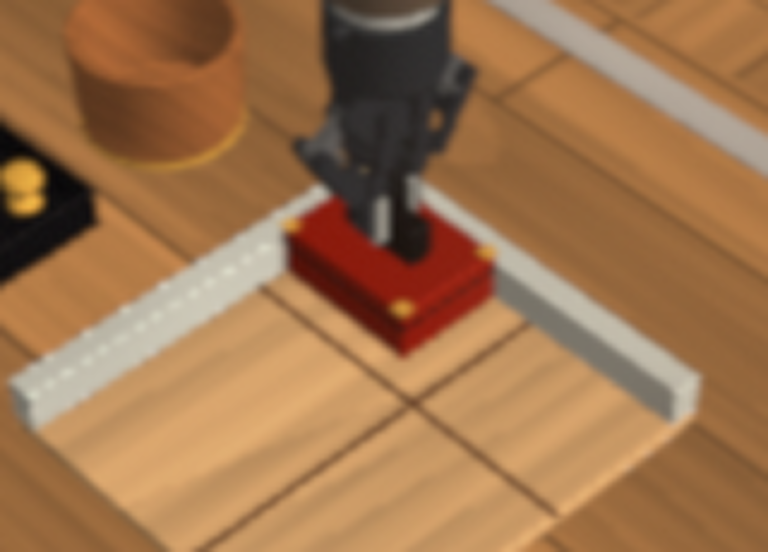

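Flush in the corner, at crop (395,270), pressed with about 10 N each way. I'll add slight margin, let it settle, and check again.

Emit:
play_rows --pt "0.1 0.1 0 0 1" --pt "0 0 0 0 1" --pt "0 0 0 0 1" --pt "0 0 0 0 1" --pt "0 0 0 0 1" --pt "0 0 0 0 1" --pt "0 0 0 0 1" --pt "0 0 0 0 1" --pt "0 0 0 0 1" --pt "0 0 0 0 1"

```text
t: 23.92
ee_pos: [0.6771, 0.1087, 0.0586]
ee_rot: [[-0.011, -0.002, -1.0], [-0.007, -1.0, 0.002], [-1.0, 0.007, 0.011]]
wrist_force: [-13.0, -11.4, 14.6]
opening: 0.0183
```

Run:
```python
from bench import env
from h import *
for i in range(3):
    c=env.capture("top" if i<2 else "side"); s=env.get_state(); print(s["ee_pos"],s["wrist_force"],s["opening"],s["t"])
    if i==1:
        for o in blobs(c,(165,210,215,268),lambda h,s,v:(s>150)&(h>14)&(h<26)&(v>120),.026,8): print("knobs",o[:3])
        for o in blobs(c,(412,225,452,272),lambda h,s,v:v<110,.02): print("feet",o[:3])
# side view: lid corner caps at height .05
P=[o[:3] for o in blobs(c,(300,165,390,215),lambda h,s,v:(s>130)&(h>14)&(h<27)&(v>170),.05,5)]
print(P); print("expected caps", [proj(c,[.677+a*.037,.106+b*.052,.05]) for a in(-1,1) for b in (-1,1)])
```

```text
[0.67714137 0.10872609 0.05860155] [-13.17445593 -11.93984039  14.85354624] 0.018263680817637507 23.975
[0.67712192 0.10871912 0.05859552] [-12.92962681 -11.69455036  15.07447681] 0.018328704347866404 24.025
feet (123, (np.float64(430.0), np.float64(258.6)), array([ 0.4624, -0.3276], dtype=float32))
feet (122, (np.float64(431.3), np.float64(235.2)), array([ 0.5273, -0.3323], dtype=float32))
[0.67711582 0.10872351 0.05860511] [-12.66101414 -11.07957235  14.55899424] 0.018487428971194236 24.075
[(5, (np.float64(319.2), np.float64(203.0)), array([0.5913, 0.0486], dtype=float32)), (5, (np.float64(329.6), np.float64(192.8)), array([0.641 , 0.0578], dtype=float32)), (6, (np.float64(347.2), np.float64(181.2)), array([0.7121, 0.0571], dtype=float32))]
expected caps [(np.float64(330.25997756938807), np.float64(193.64354784994833)), (np.float64(306.2529036191091), np.float64(175.88228794319144)), (np.float64(348.3638352209688), np.float64(181.3888919337882)), (np.float64(324.25615158706574), np.float64(164.40993989223244))]
```

Steady at about 12 N on each fence, and the box caps sit where home predicts. Handing in.

```bash
python3 -c "
from bench import env
print(env.hand_in()); s=env.get_state(); print(s['wrist_force'],s['t'])"
```

```text
the job is handed in; nothing more can be done
None
the job is handed in; nothing more can be done
```

I cleared the board, slid the red box home into the corner, and handed the job in at about 24 s with the fingers still gripping and pressing it. The hand-in gives no verdict, so these are my own last checks.

- **Trays:** The knob is in the near half of the black tray and the foot in the near half of the pale tray. The foot was in place in the last picture. The arm blocked the knob in the last top view, so its last check is the top picture taken before the box was gripped.
- **Red box:** It looked flush against both fences and flat in the last side picture. Two lid corners measured in the final side image were within about 1 pixel of where home predicts.
- **Press:** The wrist force held steady at about 13 N toward the far fence, 12 N toward the left one and 15 N downward. Friction from the board may take part of the sideways push, but each fence should still see well over 2 N. The fingers stayed shut on the bar at 18 mm.
- **Off the plan:** The finger position ended 2–3 mm past my predicted home in y. I put this down to a slight tool tilt (0.01 rad) and slip on the bar, because the pictures show the box seated.
- **Bystanders:** No move was made near them, and none looked disturbed in the pictures. I did not measure their positions.

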